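# Hang the ear defenders on the drying stand and start the dryer

## Task

Hang the freshly wiped orange ear defenders over the steel bar of the drying stand so that the headband rests on the bar with one cup hanging on either side, lowering them on without dropping them, and let go. Then start the dryer's white fan unit: press the yellow key fully down and let it come up again, then do the same with the green key. Do not press the red stop key, and leave the other things on the bench where they are.

Things in the scene. Friction and masses are not known exactly. Their poses are not given: they have to be found in the camera images.
- ear_defenders: orange ear defenders standing on their cups, black rigid headband arch above; 145 (x, cup to cup) x 62 (y) x 140 mm tall, 0.14 to 0.28 kg. Origin: underside, midway between the cups; z up. The bar must pass through the arch along y. Grey crown pad above the origin: 44 (x) x 26 (y, grip across this) x 16 mm thick, z 124 to 140 mm. Cups: z 0 to 76 mm, 64 mm clear gap between them in x
- crown (a point): middle of the underside of the ear defenders' crown pad, 124 mm above their origin; rests on the bar when hung
- stand: drying stand, fixed: grey base plate 150 x 270 x 10 mm and a level steel bar, 18 mm in diameter, 264 mm long, on two posts. Origin: centre of the base's underside. y along the bar, z up. Bar axis at z = 150 mm, its top at 159 mm; posts 16 mm thick at y = -122 and +122 mm, no higher than the bar
- bar_mid (a point): middle of the bar, on its axis (150 mm above the bench)
- fan_unit: white fan unit of the dryer, fixed, a box 130 (x) x 200 (y) x 75 (z) mm with three keys on its top in a row along its y, 60 mm apart, in any order. Origin: centre of its underside
- key_yellow_top (a point): centre of the top face of the yellow key, a round cap 28 mm across in a black collar 44 mm across; about 97 mm above the bench when up
- key_green_top (a point): centre of the top face of the green key, a round cap 28 mm across in a black collar 44 mm across; about 97 mm above the bench when up
- key_red_top (a point): centre of the top face of the red key, a round cap 28 mm across in a black collar 44 mm across; about 97 mm above the bench when up
- key_yellow (a joint): travel of the yellow key, m: 0 up, 0.006 fully down; pressed straight down against a spring that needs 5 N at the bottom, springs back
- key_green (a joint): travel of the green key, m: 0 up, 0.006 fully down; pressed straight down against a spring that needs 5 N at the bottom, springs back
- key_red (a joint): travel of the red key, m: 0 up, 0.006 fully down; pressed straight down against a spring that needs 5 N at the bottom, springs back
- red_cup: bystander: red plastic cup, 76 mm across, 110 mm tall, open; leave alone. Origin at its underside
- tape_roll: bystander: blue roll of tape lying flat, 90 mm across, 30 mm tall; leave alone. Origin at its underside
- screw_jar: bystander: glass jar with steel lid, 70 mm across, 90 mm tall; leave alone. Origin at its underside
- sanding_block: bystander: cork sanding block, 60 x 110 x 36 mm; leave alone. Origin at its underside
- screwdriver: bystander: screwdriver lying down; leave alone. Origin at its underside

How it is judged:
By the outcome, as a careful person would: the job done as asked, in the order asked, and still so for the second after the job is handed in, with the robot touching nothing.
It also fails if it takes over 54 s, if anything falls off the work surface, if the arm or the gripper's body presses on something with over 40 N, if the wrist force passes 120 N, or if a joint passes its speed limit or range.

## Robot

A 6-joint arm with a two-finger parallel gripper is mounted at the origin on the work surface. World frame = base frame: x ahead of the robot, y to its left, z up, the work surface at z = 0. Lengths are in mm, angles in rad, forces in N, time in s.
With the tool pointing down it reaches from about 275 to 850 mm from the base axis. Payload 19 kg.
Tool frame: the origin (TCP) lies on the centre line of the jaws, within the pads' length; the fingertips stand 8 mm ahead of it and the grasp point (between the pads) lies 11 mm behind it; z points along the fingers, y is the line along which they close (so a half turn about z gives the same grasp; the last joint's range is limited). The gripper opens to 85 mm and grips with 20 to 120 N. Pads are 22 mm wide; open, the fingers measure 114 mm over their backs; the gripper's body (76 mm by 85 mm) begins 54 mm behind the grasp point. The pads swing forward as they close: fully open they stand 13 mm farther back than shut.
Start: joints at [-0.134, 0.15, 1.437, -0, 1.554, -0.134], TCP at [574.971, -0.016, 239.267] pointing down, gripper open.
Joint ranges: [-2.8, 2.8], [-0.68, 2.1], [0.12, 2.68], [-1.39, 4.53], [0.16, 2.79], [-2.81, 2.81]. Speed limits (rad/s): [1.89, 1.89, 2.22, 3.01, 3.01, 3.01].

## Interface

Orientations are given as a unit quaternion [x, y, z, w].
In Python, from cell import r, capture, nets gives the robot as it stands.
- The arm moves only by the tool move_arm, never from a script. Its argument "commands" is text: rows parted by semicolons, each of 4 numbers parted by spaces: the shift along the tool's x, y, z normalised to -1 to 1, where 1 is 4 cm, then the turn about the tool's z normalised to -1 to 1, where 1 is pi rad. In form: dx dy dz twist; .... A call has 1 to 10 rows; each row shifts and turns the commanded pose from where the row before left it, along the tool's axes as they then stand; what a row does not reach is not made up. A row lasts 1/8 s, in which the tool goes at most 62.5 mm and 10.7 degrees, less where a joint would pass 70% of its speed; a pose out of reach is approached as far as the arm can. A call with a number of a shift or a turn outside -1 to 1 is refused whole. A call with a gripper value outside its range is refused whole. "gripper" is the opening, from 0 (shut) to 1 (fully open), set as the call begins (left out, the last holds). The fingers move at their own pace and stop on an object; "newtons" is the grip in N (left out, the last holds). Time passes only in rows, so rows that do not move let the fingers close. It gives the time, the measured TCP pose, the force, the opening and the grip force at its end, in the units of the state.
- r.read_state(): the state, without advancing time (a new reading comes with each control period).
- capture(name): name is "scene" or "side" or "wrist"; returns a dict with "pixels" (480x640x3 uint8, red, green, blue), "intrinsics" (3x3 intrinsics, pixels), "xyz" and "orientation" of the camera in the world. Camera axes: x right, y down, z forward; pixel columns grow to the right and rows downward; lengths in mm; the calibration is good to about 2 mm. A picture is of the moment at which its call begins. There is no depth.
- r.hand_in(): hands the job in; it is judged then, once.
Trained networks look in a picture, given as the dict that the camera call returned (one of the last four; its "shot" number tells which), for a name from the list of things; names that differ only in an ending like _2 or _b are one class to them, and where a whole thing is asked for, a point or a joint stands for the part that bears it (a point fixed in the world has none). Each returns a list of dicts, best first, with "p" (0 to 1); they miss things now and then, are a little off and sometimes report something else, mostly with a low value. They report only what shows in the picture. A call takes as long as a camera call.
- nets.recognise(name, picture): "pixel" ([row, column] in pixels, amid what is visible of it).
- nets.spot_point(name, picture): "pixel" ([row, column] in pixels: a listed point, or the origin of a listed thing).
The state is a dict: "clock": time; "joints": joint angles; "qvel": joint speeds; "tau": joint torques, N m; "ee_pos": TCP position; "orientation": TCP orientation; "contact_force": force on the tool from outside, world axes, zero at the start; "moment": the same for the moment, N m; "width": finger opening in mm; "grip_force": force on a finger pad.
Only numpy, scipy, OpenCV 4.12 (cv2) and the standard library are available. Lean on these libraries where they do the work, as an engineer would, in place of code of your own. Each camera call takes 0.05 s, during which the arm holds its last target. There are 200 camera calls.

## Working session

There is one attempt and no reset: what is moved stays moved. The work goes in short steps, Python scripts to look and compute and a tool call to move; the robot and the scene stay as the last step left them, time stands still between calls to the robot, and variables do not carry over. Pictures are saved under pics/ and viewed, at most 10 in all, crops included, and the job is handed in when it is done.

Besides the shell and the picture viewer there is one more tool, called after "Call:" as name(argument=value, ...), one argument or row to a line, values as JSON. move_arm: Moves the arm, as the interface text tells. Scaled input: -1 to 1 covers 4 cm each way for a shift and pi rad each way for a turn. Its arguments: {"type":"object","properties":{"commands":{"type":"string"},"gripper":{"type":"number"},"newtons":{"type":"number"}},"required":["commands"]}

```bash
mkdir -p pics; cat > h.py <<'E'
import numpy as np, cv2
from scipy.spatial.transform import Rotation as R
from cell import r, capture, nets
def save(c,n): cv2.imwrite(f'pics/{n}.png',c['pixels'][:,:,::-1])
def ray(c,px):
    K=np.array(c['intrinsics']); d=R.from_quat(c['orientation']).as_matrix()@np.linalg.solve(K,[px[1],px[0],1.])
    return np.array(c['xyz'],float),d/np.linalg.norm(d)
def atz(c,px,z):
    o,d=ray(c,px); return o+d*(z-o[2])/d[2]
def tri(l):
    A=np.zeros((3,3));b=np.zeros(3)
    for c,px in l:
        o,d=ray(c,px);P=np.eye(3)-np.outer(d,d);A+=P;b+=P@o
    p=np.linalg.solve(A,b)
    return p,[float(np.linalg.norm((np.eye(3)-np.outer(d,d))@(p-o))) for o,d in (ray(c,px) for c,px in l)]
def proj(c,p):
    q=np.array(c['intrinsics'])@(R.from_quat(c['orientation']).as_matrix().T@(np.array(p)-c['xyz'])); return q[:2][::-1]/q[2]
E
python3 - <<'E'
from h import *
np.set_printoptions(precision=1,suppress=True)
s=capture('scene');d=capture('side');w=capture('wrist')
for c,n in((s,'s'),(d,'d'),(w,'w')):save(c,n+'0');print(n,np.array(c['xyz']),np.array(c['orientation']))
for n,z in [('ear_defenders',0),('crown',124),('stand',0),('bar_mid',150),('fan_unit',0),('key_yellow_top',97),('key_green_top',97),('key_red_top',97),('red_cup',0),('tape_roll',0),('screw_jar',0),('sanding_block',0),('screwdriver',0)]:
    l=[]
    for c,k in((s,'s'),(d,'d'),(w,'w')):
        q=nets.spot_point(n,c)
        if q:
            print(n,k,round(q[0]['p'],2),np.array(q[0]['pixel']),atz(c,q[0]['pixel'],z))
            if q[0]['p']>.5:l.append((c,q[0]['pixel']))
    if len(l)>1:print('   tri',*tri(l))
print(r.read_state())
E
```

```text
s [ 872.3  602.6 1202.5] [ 0.2  0.9 -0.3 -0.1]
d [-166.3 -691.9  782.5] [ 0.8 -0.4  0.2 -0.4]
w [574.   69.2 374.4] [ 1.  -0.  -0.   0.1]
ear_defenders s 0.73 [337.6 395.3] [478.6 302.6   0. ]
ear_defenders d 0.9 [239.  197.2] [461.2 310.    0. ]
   tri [470.  307.   -2.9] [9.167823697243286, 9.167823697243279]
crown s 0.66 [318.2 404.7] [472.2 302.9 124. ]
stand s 0.67 [212.3 230.6] [ 704.6 -278.1    0. ]
stand d 0.76 [264.  312.6] [577.5  28.4   0. ]
stand w 0.71 [167.1 337.4] [589.3  36.7   0. ]
   tri [615.  -41.4 105.8] [171.94564265570617, 104.34618391067663, 91.81473870481723]
bar_mid s 0.91 [249.5 312.3] [585.9  39.4 150. ]
bar_mid d 0.86 [205.2 310.6] [585.7  38.4 150. ]
bar_mid w 0.87 [189.3 339.9] [584.8  36.9 150. ]
   tri [585.3  38.  149.7] [1.1647565273795757, 0.531362541091704, 1.2737112000867001]
fan_unit s 0.59 [179.9 287.5] [ 493.2 -310.3    0. ]
fan_unit d 0.93 [353.9 414.4] [ 502.  -305.8    0. ]
   tri [ 495.9 -307.6    5.4] [1.6197708892130454, 1.6197708892131293]
key_yellow_top s 0.59 [147.5 278.7] [ 490.7 -365.3   97. ]
key_yellow_top d 0.68 [338.  441.1] [ 4
[... 1021 characters left out ...]
block w 0.85 [443.3 429.5] [ 702.9 -288.4    0. ]
   tri [ 700.4 -278.8    3.1] [4.291806324407788, 1.1428503388629276, 4.857201745111933]
screwdriver s 0.66 [407.  342.2] [690.3 390.4   0. ]
screwdriver d 0.55 [192.5 245.2] [692.3 395.6   0. ]
   tri [690.  391.4   2.7] [0.8745755289923703, 0.8745755289923332]
{'clock': 2.1, 'joints': array([-0.1,  0.2,  1.4, -0. ,  1.6, -0.1]), 'qvel': array([-0.,  0.,  0., -0.,  0.,  0.]), 'tau': array([ -0. , -71.3, -57.1,  -0. ,   0. ,   0. ]), 'ee_pos': array([575. ,  -0. , 239.2]), 'orientation': array([ 0.7,  0.7, -0. , -0. ]), 'contact_force': array([ 1.1,  0. , -0.4]), 'moment': array([-0.,  0., -0.]), 'grip_force': 0.0, 'width': 85.49398581701442}
```

View pics/s0.png

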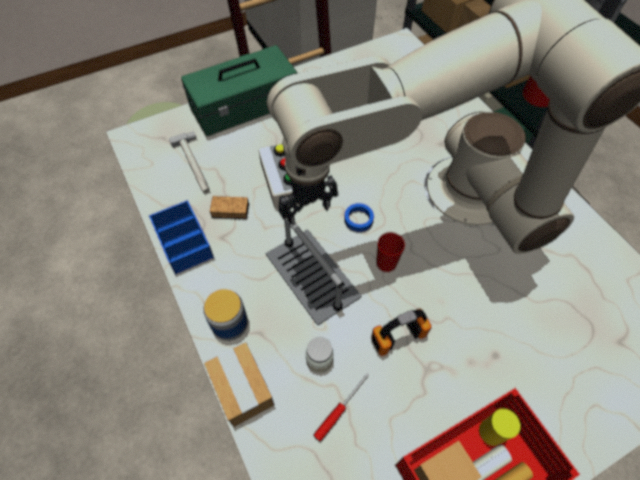

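View pics/d0.png

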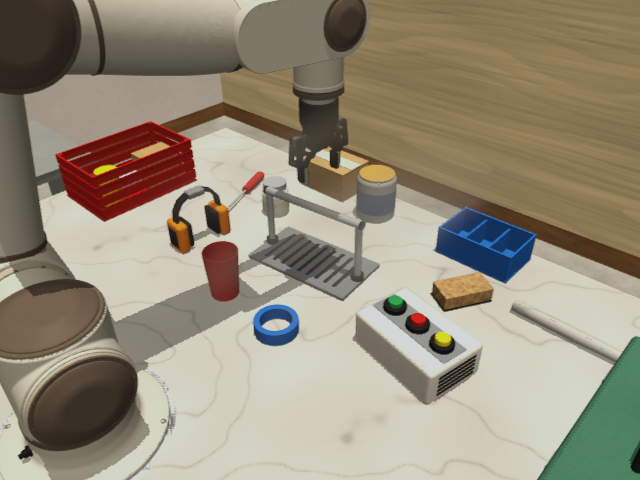

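The scene view shows the ear defenders with cups near (row 345, col 382) and (322, 424) and the pad near (317, 405). The side view shows cups at (235, 180) and (217, 217), the pad at (193, 195), bar ends near (190, 268) and (222, 362), and the keys ordered green (303, 396), red (321, 419), yellow (340, 442).

```bash
python3 - <<'E'
from h import *
np.set_printoptions(precision=1,suppress=True)
import pickle
s=capture('scene');d=capture('side')
pickle.dump((s,d),open('sd.pkl','wb'))
def blobs(c,f,box,amin=8):
    p=c['pixels'];h=cv2.cvtColor(p,cv2.COLOR_RGB2HSV);m=f(h).astype(np.uint8);k=np.zeros_like(m);a,b,e,g=box;k[a:b,e:g]=1
    n,_,st,ce=cv2.connectedComponentsWithStats(m*k)
    return [(ce[i][::-1],st[i][4]) for i in range(1,n) if st[i][4]>=amin]
org=lambda h:(h[...,0]>5)&(h[...,0]<20)&(h[...,1]>170)&(h[...,2]>120)
for c,box in((s,(295,365,360,445)),(d,(170,260,155,240))):
    for b,a in blobs(c,org,box): print('orange',b,a,atz(c,b,38))
G=lambda h:(h[...,0]>45)&(h[...,0]<85)&(h[...,1]>120)&(h[...,2]>60)
Y=lambda h:(h[...,0]>20)&(h[...,0]<35)&(h[...,1]>120)&(h[...,2]>100)
Rd=lambda h:((h[...,0]<6)|(h[...,0]>172))&(h[...,1]>150)&(h[...,2]>90)
for n,f in(('g',G),('y',Y),('r',Rd)):
    for b,a in blobs(d,f,(285,360,370,470)): print(n,b,a,atz(d,b,95))
print('bar side ends',atz(d,(190,268),159),atz(d,(222,362),159))
print('pad',tri([(s,(317,405)),(d,(192,195))]))
cv2.imwrite('pics/c0.png',np.hstack([cv2.resize(s['pixels'][290:365,360:460],(400,300),interpolation=2),cv2.resize(d['pixels'][170:260,150:270],(400,300),interpolation=2)])[:,:,::-1])
E
```

```text
orange [324.7 424.5] 83 [405.  318.5  38. ]
orange [338.7 381.7] 163 [523.3 298.1  38. ]
orange [215.7 221.5] 293 [534.4 299.1  38. ]
orange [233.8 180.2] 364 [416.9 309.5  38. ]
g [301.7 395.1] 155 [ 505.3 -251.    95. ]
y [338.8 442.6] 202 [ 481.9 -367.7   95. ]
r [319.2 417.9] 164 [ 494.2 -309.    95. ]
bar side ends [559.3 144.7 159. ] [596.6 -95.6 159. ]
pad (array([472. , 303. , 131.2]), [0.5983284837500349, 0.5983284837501693])
```

View pics/c0.png

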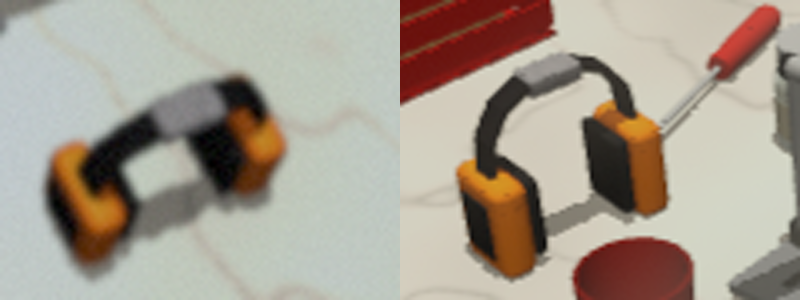

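The crop shows the grey crown pad on top of the arch, and the pad triangulates to (472, 303, 131), which agrees with the known height. The ear yaw is about −7.5° and the bar yaw about +9°. I'll move over the ear defenders, then turn.

Call:
move_arm(
  commands="0.95 -0.32 0 0; 0.95 -0.32 0 0; 0.95 -0.32 0 0; 0.95 -0.32 0 0; 0.95 -0.32 0 0; 0.95 -0.32 0 0; 0.95 -0.32 0 0; 0.93 -0.32 0 0; 0 0 0 -0.055; 0 0 0 -0.055",
  gripper=1,
  newtons=60,
)

```text
clock: 3.45
ee_pos: [472.3, 303.7, 239.2]
orientation: [0.572, 0.82, -0.0, -0.0]
contact_force: [0.0, -0.0, -0.5]
width: 85.3
grip_force: 0.0
```

Call:
move_arm(
  commands="0 0 0 -0.058; 0 0 0 -0.058; 0 0 0 -0.058; 0 0 0 -0.058; 0 0 0 -0.058; 0 0 0 -0.058; 0 0 0 0",
)

```text
clock: 4.32
ee_pos: [472.6, 303.2, 239.3]
orientation: [0.066, 0.998, 0.0, -0.0]
contact_force: [0.3, -0.5, -0.3]
width: 85.2
grip_force: 0.0
```

```bash
python3 - <<'E'
from h import *
np.set_printoptions(precision=2,suppress=True)
w=capture('wrist');save(w,'w1');st=r.read_state()
print(st['clock'],st['ee_pos'],R.from_quat(st['orientation']).as_matrix(),w['xyz'])
for n in('crown','ear_defenders'):
    for q in nets.spot_point(n,w)[:1]: print(n,q,atz(w,q['pixel'],124 if n=='crown' else 0))
h=cv2.cvtColor(w['pixels'],cv2.COLOR_RGB2HSV);m=((h[...,0]>5)&(h[...,0]<20)&(h[...,1]>170)&(h[...,2]>120)).astype(np.uint8)
n,_,s,c=cv2.connectedComponentsWithStats(m)
for i in range(1,n):
    if s[i][4]>300: print(s[i],c[i][::-1],atz(w,c[i][::-1],60))
E
```

```text
4.375 [472.56 303.2  239.27] [[-0.99  0.14 -0.  ]
 [ 0.14  0.99  0.  ]
 [ 0.    0.   -1.  ]] [403.63 312.79 374.92]
crown {'pixel': [236.7, 325.6], 'p': 0.76} [471.46 306.7  124.  ]
[ 283  128   78   37 1700] [143.28 321.33] [411.78 311.77  60.  ]
[294 273  21  28 431] [287.67 303.43] [532.49 279.66  60.  ]
```

View pics/w1.png

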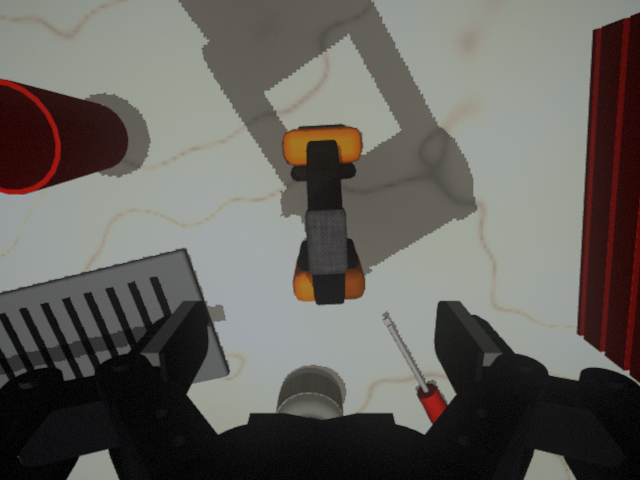

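The wrist view shows the pad centred at about (241, 327), aligned with the tool and about 3 mm to +y of the jaw centre line (column 320). I'll shift, descend to TCP z ≈ 134 so the tips stay above the pad's underside, and close.

Call:
move_arm(
  commands="0.02 0.07 0.6 0; 0 0 0.6 0; 0 0 0.6 0; 0 0 0.5 0; 0 0 0.2 0; 0 0 0.13 0; 0 0 0 0; 0 0 0 0",
)

```text
clock: 5.48
ee_pos: [472.4, 306.2, 134.7]
orientation: [0.066, 0.998, 0.0, 0.0]
contact_force: [0.0, 0.0, -0.0]
width: 85.5
grip_force: 0.0
```

Call:
move_arm(
  commands="0 0 0 0; 0 0 0 0; 0 0 0 0; 0 0 0 0; 0 0 0 0; 0 0 0 0; 0 0 0 0; 0 0 0 0",
  gripper=0,
  newtons=60,
)

```text
clock: 6.48
ee_pos: [472.3, 306.2, 134.4]
orientation: [0.066, 0.998, 0.0, 0.0]
contact_force: [0.8, 0.6, 5.4]
width: 24.8
grip_force: 59.0
```

Call:
move_arm(
  commands="0 0 -0.15 0; 0 0 -0.4 0; 0 0 -0.6 0; 0 0 -0.7 0; 0 0 -0.7 0; 0 0 -0.7 0; 0 0 -0.6 0; 0 0 -0.5 0; 0 0 -0.3 0; 0 0 -0.1 0",
)

```text
clock: 7.72
ee_pos: [472.2, 306.1, 324.8]
orientation: [0.066, 0.998, 0.0, 0.0]
contact_force: [-0.0, -0.4, -2.1]
width: 23.9
grip_force: 58.3
```

```bash
python3 - <<'E'
from h import *
np.set_printoptions(precision=2,suppress=True)
w=capture('wrist');d=capture('side');st=r.read_state()
cv2.imwrite('pics/g1.png',np.hstack([cv2.resize(w['pixels'],(400,300)),cv2.resize(d['pixels'][60:260,130:397],(400,300),interpolation=2)])[:,:,::-1])
print(st['clock'],st['ee_pos'],st['contact_force'],st['moment'],st['width'],st['grip_force'])
E
```

```text
7.825 [472.12 306.05 324.09] [-0.03  0.67 -1.85] [-0.02 -0.01  0.02] 24.77011657608241 58.25110137462616
```

View pics/g1.png

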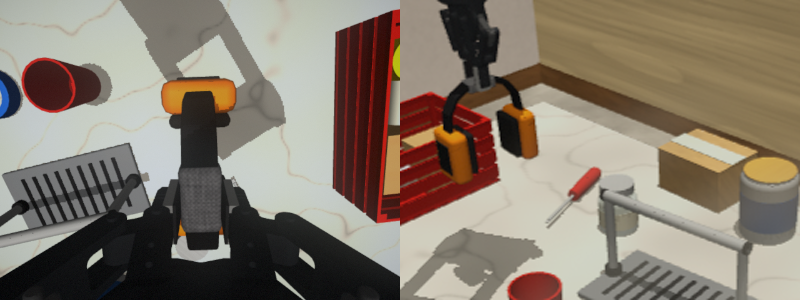

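The ear defenders are held upright by the pad, with both cups hanging level. I'll carry them over the bar and turn them to its yaw.

Call:
move_arm(
  commands="-0.18 -0.31 0 0; -0.37 -0.63 0 0; -0.44 -0.75 0 0; -0.44 -0.75 0 0; -0.44 -0.75 0 0; -0.44 -0.75 0 0; -0.44 -0.75 0 0; -0.44 -0.75 0 0; -0.3 -0.51 0 0; -0.19 -0.32 0 0",
)

```text
clock: 9.07
ee_pos: [585.2, 36.3, 323.4]
orientation: [0.067, 0.998, -0.0, -0.001]
contact_force: [-0.4, 0.2, -1.6]
width: 24.7
grip_force: 58.3
```

Call:
move_arm(
  commands="0 0 0 -0.02; 0 0 0 -0.025; 0 0 0 -0.025; 0 0 0 -0.02; 0 0 0 0; 0 0 0 0",
)

```text
clock: 9.82
ee_pos: [585.0, 38.0, 324.0]
orientation: [-0.075, 0.997, 0.0, -0.0]
contact_force: [0.7, 0.5, -2.0]
width: 24.4
grip_force: 58.2
```

```bash
python3 - <<'E'
from h import *
np.set_printoptions(precision=2,suppress=True)
w=capture('wrist');d=capture('side');st=r.read_state()
cv2.imwrite('pics/g2.png',np.hstack([cv2.resize(w['pixels'],(400,300)),cv2.resize(d['pixels'][90:290,190:457],(400,300),interpolation=2)])[:,:,::-1])
T=R.from_quat(st['orientation']).as_matrix()
print(st['clock'],st['ee_pos'],np.degrees(np.arctan2(T[1,1],T[0,1])),T[:2,0],st['width'])
for c,k in((w,'w'),(d,'d')):
    for q in nets.spot_point('bar_mid',c)[:1]: print(k,q,atz(c,q['pixel'],150))
    for q in nets.spot_point('crown',c)[:1]: print(k,q,atz(c,q['pixel'],314))
# expected bar ends & tool-axis in pics
for p in((559,145,159),(597,-96,159)):print(proj(w,p),proj(d,p))
E
```

```text
9.925 [585.05  38.06 324.02] 98.58960639332392 [-0.99 -0.15] 24.58419075272866
w {'pixel': [307.6, 321.7], 'p': 0.68} [585.36  38.94 314.  ]
d {'pixel': [205.6, 311.9], 'p': 0.9} [586.35  35.15 150.  ]
d {'pixel': [134.9, 309.4], 'p': 0.75} [586.6   38.18 314.  ]
[210.36 457.85] [190.   267.82]
[212.54 152.27] [221.99 362.29]
```

View pics/g2.png

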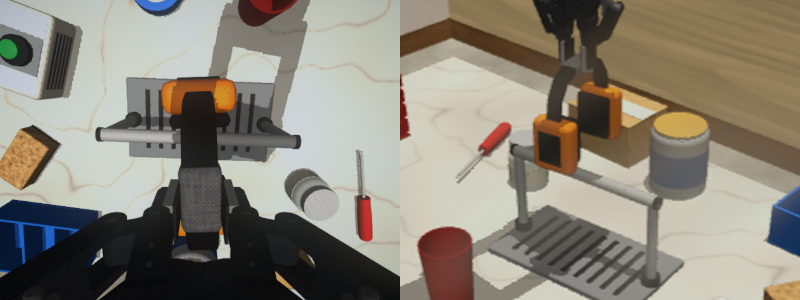

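The side view shows the cups straddling above the bar. In the full-size wrist picture the bar runs from about (213, 160) to (227, 480), slightly rotated from my estimate. I'll work out the correction.

```bash
python3 - <<'E'
from h import *
w=capture('wrist');st=r.read_state()
g=cv2.cvtColor(w['pixels'],cv2.COLOR_RGB2GRAY).astype(int)
pts=[]
T=R.from_quat(st['orientation']).as_matrix()
# bar edges per column: bright run against darker base near the expected row
for p0 in [(213,160),(227,480)]: print(atz(w,p0,150))
for c in (175,185,225,245,380,400,440,460):
    r0=213+14*(c-160)/320; s=g[int(r0)-25:int(r0)+26,c]; gr=np.abs(np.diff(s)); print(c,int(r0)-25+np.where(gr>25)[0])
E
```

```text
[599.13661836 -93.39733172 150.        ]
[571.21608834 170.20061235 150.        ]
175 [200 201 225]
185 [195 196 225 226]
225 [200 206]
245 [202]
380 []
400 []
440 [200 201 236 237]
460 [211 212 213 236 237]
```

Call:
move_arm(
  commands="0 0 0.1 0.0145; 0 0 0.3 0; 0 0 0.5 0; 0 0 0.55 0; 0 0 0.55 0; 0 0 0.55 0; 0 0 0.5 0; 0 0 0.35 0; 0 0 0.2 0; 0 0 0.05 0",
)

```text
clock: 11.42
ee_pos: [585.0, 38.1, 177.8]
orientation: [-0.053, 0.999, 0.0, -0.0]
contact_force: [-0.2, -0.6, -0.9]
width: 25.0
grip_force: 58.3
```

Call:
move_arm(
  commands="0 0 0.05 0; 0 0 0.05 0; 0 0 0.04 0; 0 0 0.03 0; 0 0 0 0; 0 0 0 0",
)

```text
clock: 12.18
ee_pos: [585.1, 38.1, 171.3]
orientation: [-0.053, 0.999, 0.0, -0.0]
contact_force: [-0.7, -0.0, -1.5]
width: 24.7
grip_force: 58.3
```

Call:
move_arm(
  commands="0 0 0.02 0; 0 0 0.02 0; 0 0 0 0; 0 0 0 0",
)

```text
clock: 12.68
ee_pos: [585.1, 38.1, 169.7]
orientation: [-0.053, 0.999, 0.0, -0.0]
contact_force: [0.2, -0.0, -1.5]
width: 24.6
grip_force: 58.3
```

```bash
python3 - <<'E'
from h import *
d=capture('side');w=capture('wrist')
cv2.imwrite('pics/g3.png',np.hstack([cv2.resize(w['pixels'],(400,300)),cv2.resize(d['pixels'][120:270,220:420],(400,300),interpolation=2)])[:,:,::-1])
E
```

```text
(no output)
```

View pics/g3.png

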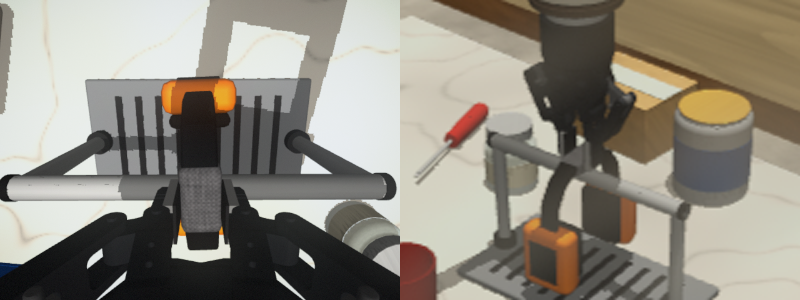

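The bar passes under the pad with one cup on either side, but the weight is still on the gripper. I'll keep lowering gently.

Call:
move_arm(
  commands="0 0 0.02 0; 0 0 0.02 0; 0 0 0 0; 0 0 0 0",
)

```text
clock: 13.28
ee_pos: [585.2, 38.1, 169.2]
orientation: [-0.053, 0.999, -0.0, 0.001]
contact_force: [-4.4, 0.0, 11.7]
width: 24.4
grip_force: 59.8
```

Call:
move_arm(
  commands="0 0 -0.02 0; 0 0 0 0",
)

```text
clock: 13.52
ee_pos: [585.2, 38.1, 169.2]
orientation: [-0.053, 0.999, -0.0, 0.0]
contact_force: [-2.2, -0.2, 6.1]
width: 24.3
grip_force: 59.1
```

Call:
move_arm(
  commands="0 0 0 0; 0 0 0 0; 0 0 0 0; 0 0 0 0; 0 0 0 0",
  gripper=0.6,
)

```text
clock: 14.15
ee_pos: [585.1, 38.1, 168.9]
orientation: [-0.053, 0.999, 0.0, -0.0]
contact_force: [-0.0, 0.1, -0.4]
width: 51.3
grip_force: 0.0
```

```bash
python3 - <<'E'
from h import *
d=capture('side');w=capture('wrist')
cv2.imwrite('pics/g4.png',np.hstack([cv2.resize(w['pixels'],(400,300)),cv2.resize(d['pixels'][120:270,220:420],(400,300),interpolation=2)])[:,:,::-1])
E
```

```text
(no output)
```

View pics/g4.png

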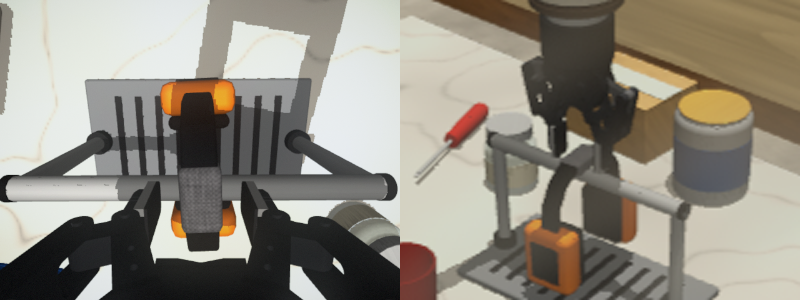

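Released: the pad rests on the bar with one cup on each side. I'll rise clear, then go to the fan unit.

Call:
move_arm(
  commands="0 0 -0.15 0; 0 0 -0.4 0; 0 0 -0.6 0; 0 0 -0.7 0; 0 0 -0.5 0; 0 0 0 0",
)

```text
clock: 15.0
ee_pos: [585.6, 38.1, 265.3]
orientation: [-0.053, 0.999, -0.0, 0.002]
contact_force: [0.8, -0.6, -0.3]
width: 51.4
grip_force: 0.0
```

Call:
move_arm(
  commands="0.15 -0.4 0 0; 0.35 -0.9 0 0; 0.35 -0.95 0 0; 0.35 -0.95 0 0; 0.35 -0.95 0 0; 0.35 -0.95 0 0; 0.35 -0.95 0 0; 0.35 -0.95 0 0; 0.35 -0.9 0 0; 0.2 -0.5 0 0",
  gripper=0,
)

```text
clock: 16.25
ee_pos: [493.7, -311.3, 262.0]
orientation: [-0.052, 0.999, 0.0, -0.001]
contact_force: [-0.3, 0.3, 0.2]
width: 0.1
grip_force: 0.0
```

```bash
python3 - <<'E'
from h import *
np.set_printoptions(precision=3,suppress=True)
w=capture('wrist');st=r.read_state();save(w,'k1')
T=R.from_quat(st['orientation']).as_matrix()
print(st['clock'],st['ee_pos'],st['width'],T[:2,:2])
h=cv2.cvtColor(w['pixels'],cv2.COLOR_RGB2HSV);H,S,V=h[...,0],h[...,1],h[...,2]
for n,m in(('g',(H>45)&(H<85)&(S>120)&(V>50)),('y',(H>20)&(H<35)&(S>120)&(V>90)),('r',((H<6)|(H>172))&(S>150)&(V>80))):
    k,_,s,c=cv2.connectedComponentsWithStats(m.astype(np.uint8))
    for i in range(1,k):
        if s[i][4]>300: print(n,s[i],c[i][::-1],atz(w,c[i][::-1],96))
E
```

```text
16.3 [ 493.358 -312.675  261.955] -0.11612505513735692 [[-0.995 -0.103]
 [-0.103  0.995]]
g [380 235  32  31 759] [250.372 395.323] [ 510.954 -247.301   96.   ]
y [238 191  34  34 902] [207.255 254.284] [ 486.911 -364.942   96.   ]
r [310 214  33  32 779] [229.367 325.937] [ 499.11  -306.076   96.   ]
```

View pics/k1.png

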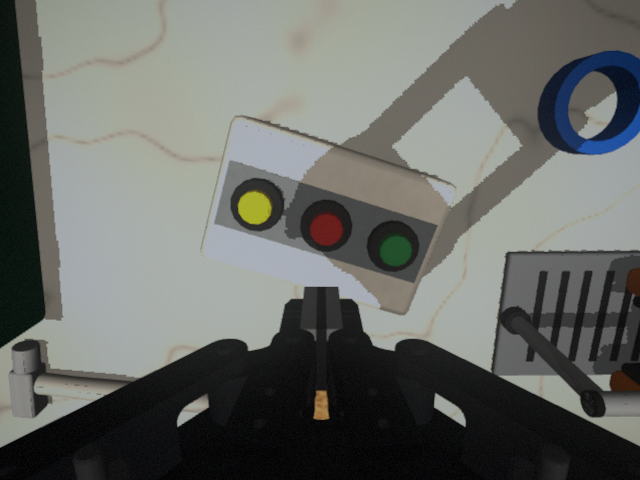

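The picture shows yellow at (207, 254), red at (229, 326) and green at (250, 395). The measured spacing is 60 mm, as specified. I'll go to yellow.

Call:
move_arm(
  commands="0.1 -0.4 0 0; 0.1 -0.6 0.2 0; 0.095 -0.285 0.4 0; 0 0 0.6 0; 0 0 0.7 0; 0 0 0.7 0; 0 0 0.5 0; 0 0 0.35 0; 0 0 0.15 0; 0 0 0 0",
)

```text
clock: 17.55
ee_pos: [488.7, -361.7, 118.8]
orientation: [-0.053, 0.999, 0.0, -0.0]
contact_force: [0.2, 0.3, 0.8]
width: -0.1
grip_force: 0.0
```

Call:
move_arm(
  commands="0.05 -0.08 0.1 0; 0 0 0.15 0; 0 0 0.1 0; 0 0 0.05 0; 0 0 0.04 0; 0 0 0 0",
)

```text
clock: 18.3
ee_pos: [487.0, -365.1, 101.4]
orientation: [-0.053, 0.999, -0.0, -0.0]
contact_force: [-3.4, 0.3, 3.7]
width: -0.4
grip_force: 1.7
```

Call:
move_arm(
  commands="0 0 0.04 0; 0 0 0.04 0; 0 0 0.03 0; 0 0 0 0; 0 0 0 0",
)

```text
clock: 18.92
ee_pos: [487.2, -365.2, 98.7]
orientation: [-0.053, 0.999, -0.001, 0.0]
contact_force: [-8.7, 6.9, 24.4]
width: 0.2
grip_force: 12.6
```

Yellow bottomed at 24 N, with the tip about 6 mm below its up height. Now release, cross high over red and go to green.

Call:
move_arm(
  commands="0 0 -0.1 0; 0 0 -0.3 0; 0 0 -0.5 0; 0 0 -0.2 0; -0.15 0.4 0 0; -0.25 0.85 0 0; -0.25 0.85 0 0; -0.2 0.55 0 0; -0.05 0.22 0 0; 0 0 0 0",
)

```text
clock: 20.18
ee_pos: [510.8, -246.6, 140.6]
orientation: [-0.053, 0.999, 0.0, -0.0]
contact_force: [-0.7, -0.3, -0.5]
width: -0.2
grip_force: 0.0
```

```bash
python3 - <<'E'
from h import *
np.set_printoptions(precision=1,suppress=True)
w=capture('wrist');st=r.read_state()
print(st['clock'],st['ee_pos'],st['contact_force'])
h=cv2.cvtColor(w['pixels'],cv2.COLOR_RGB2HSV);H,S,V=h[...,0],h[...,1],h[...,2]
for n,m in(('g',(H>45)&(H<85)&(S>120)&(V>50)),('y',(H>20)&(H<35)&(S>120)&(V>90)),('r',((H<6)|(H>172))&(S>150)&(V>80))):
    k,_,s,c=cv2.connectedComponentsWithStats(m.astype(np.uint8))
    for i in range(1,k):
        if s[i][4]>300: print(n,s[i],c[i][::-1],atz(w,c[i][::-1],96))
E
```

```text
20.225 [ 510.7 -247.2  140.7] [ 0.6 -0.9  0.2]
g [ 292  251   54   46 1639] [272.  318.4] [ 508.5 -247.7   96. ]
y [  49  177   59   57 2568] [205.1  78.1] [ 486.9 -365.    96. ]
r [ 174  215   56   54 2307] [241.9 201.3] [ 499.  -306.3   96. ]
```

Call:
move_arm(
  commands="0 0 0.2 0; 0 0 0.35 0; 0 0 0.2 0; 0 0 0.1 0; 0 0 0.08 0; 0 0 0.05 0; 0 0 0 0",
)

```text
clock: 21.1
ee_pos: [510.8, -247.2, 101.8]
orientation: [-0.053, 0.999, -0.0, -0.0]
contact_force: [-2.9, -0.1, 3.0]
width: 0.1
grip_force: 1.6
```

Call:
move_arm(
  commands="0 0 0.04 0; 0 0 0.04 0; 0 0 0.03 0; 0 0 0 0; 0 0 0 0",
)

```text
clock: 21.72
ee_pos: [511.0, -247.3, 98.7]
orientation: [-0.053, 0.999, -0.0, 0.0]
contact_force: [-7.8, 4.5, 21.8]
width: -0.1
grip_force: 11.1
```

Green bottomed the same way, at 21.8 N. I'll raise clear, back off a little and check.

Call:
move_arm(
  commands="0 0 -0.1 0; 0 0 -0.3 0; 0 0 -0.6 0; 0 0 -0.8 0; 0 0 -0.8 0; 0 0 -0.6 0; 0 0 -0.3 0; 0 0 0 0; 0 0 0 0",
)

```text
clock: 22.85
ee_pos: [510.6, -246.9, 236.2]
orientation: [-0.053, 0.999, 0.0, -0.001]
contact_force: [-0.5, 0.2, -0.6]
width: -0.2
grip_force: 0.0
```

```bash
python3 - <<'E'
from h import *
d=capture('side');st=r.read_state();print(st['clock'],st['ee_pos'],st['contact_force'])
cv2.imwrite('pics/f.png',d['pixels'][:,:,::-1])
E
```

```text
22.9 [ 510.56011987 -246.92760629  236.12973977] [ 0.44540573 -0.35429586 -0.6010511 ]
```

View pics/f.png

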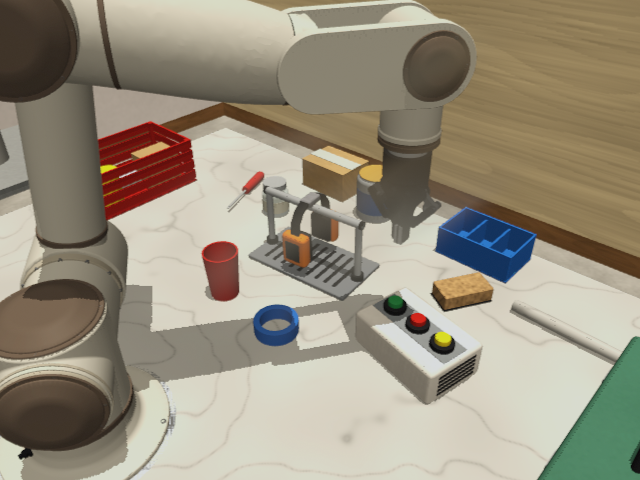

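The ear defenders hang on the bar (pad near (200, 312)), all three keys are up, the bystanders haven't moved, and the robot is clear. I'll hand it in.

```bash
python3 -c "
from h import *
print(r.hand_in())"
```

```text
the job is handed in; nothing more can be done
None
```

I hung the ear defenders on the bar and let go, pressed the yellow then the green key fully down (both came back up), left the red key and the other things alone, and handed in at about 23 s; no verdict came back.

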